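# Set the tilting rest and stand the drilled plate on it

### The arm

A 7-joint arm with a two-finger parallel gripper is mounted at the origin on the work surface. World frame = base frame: x ahead of the robot, y to its left, z up, the work surface at z = 0. Lengths are in m, angles in degrees, forces in N, time in s.
With the tool pointing down it reaches from about 0.4 to 0.925 m from the base axis. Payload 5.6 kg.
Tool frame: the origin (TCP) lies midway between the tips of the shut fingers; the grasp point (between the pads) lies 19 mm behind it; z points along the fingers, y is the line along which they close (so a half turn about z gives the same grasp; the last joint's range is limited). The gripper opens to 85 mm and grips with 20 to 120 N. Pads are 22 mm wide; open, the fingers measure 114 mm over their backs; the gripper's body (76 mm by 85 mm) begins 54 mm behind the grasp point. The pads swing forward as they close: fully open they stand 13 mm farther back than shut.
Start: joints at [-78.323, 26.786, -0.665, 91.828, 0.344, 61.387, -3.226], TCP at [0.159, 0.63, 0.231] pointing down, gripper open.
Joint ranges: [-144.91, 144.91], [-17.63, 115.5], [-89.93, 88.59], [15.96, 139.68], [-74.01, 254.01], [8.47, 105.57], [-167.45, 167.45]. Speed limits (degrees/s): [147.25, 147.25, 180, 180, 180, 180, 180].

### API

Orientations are given as a 3x3 rotation matrix whose columns are the frame's x, y, z axes.
In Python, from plant import manip gives the robot as it stands.
- The arm moves only by the shell command python3 -m pendant 'ROWS' [FORCE]. ROWS is text: rows parted by semicolons, each of 7 numbers parted by spaces: the closure, from 0 (fully open) to 1 (shut), then the shift along the tool's x, y, z each as a share of 0.75 m, from -1 to 1, then the turn, a rotation vector about the tool's x, y, z each as a share of 90 degrees, from -1 to 1. In form: gripper dx dy dz ax ay az; .... A call has exactly 10 rows; each row is the pose to reach, as a shift and turn from the pose commanded when the call began, along the tool's axes at that moment; what a row does not reach only later rows make up. A row lasts 1/12 s, in which the tool goes at most 41.7 mm and 7.16 degrees, less where a joint would pass 70% of its speed; a pose out of reach is approached as far as the arm can. A call with a number of a shift or a turn outside -1 to 1 is refused whole. A call with a gripper value outside its range is refused whole. The fingers move at their own pace and stop on an object; FORCE is the grip in N (left out, the last holds). Time passes only in rows, so rows that repeat a pose let the fingers close, or fill a call up. It gives the time, the measured TCP pose, the force, the opening and the grip force at its end, in the units of the state.
- manip.sense(): the state, without advancing time (a new reading comes with each control period).
- manip.read_camera(name): name is "scene" or "top" or "wrist"; returns a dict with "pixels" (420x560x3 uint8, red, green, blue), "camera_matrix" (3x3 intrinsics, pixels), "k1" (the pictures are not rectified: a ray, as slopes to the right and down, at radius r is drawn at 1 + k1 r^2 times it, then the intrinsics apply), "world_from_camera" (4x4, takes a point from camera to world coordinates). Camera axes: x right, y down, z forward; pixel columns grow to the right and rows downward; lengths in m; the calibration is good to about 2 mm. A picture is of the moment at which its call begins. There is no depth.
- manip.sign_off(): hands the job in; it is judged then, once.
Trained networks look in a picture, given as the dict that the camera call returned (one of the last four; its "shot" number tells which), for a name from the list of things; names that differ only in an ending like _2 or _b are one class to them, and where a whole thing is asked for, a point or a joint stands for the part that bears it (a point fixed in the world has none). Each returns a list of dicts, best first, with "p" (0 to 1); they miss things now and then, are a little off and sometimes report something else, mostly with a low value. They report only what shows in the picture. A call takes as long as a camera call. They do not tell look-alikes from the thing itself.
- manip.spot_in(picture, name): "box" ([left, top, right, bottom] in pixels, round what is visible of it).
- manip.outline_of(picture, name): "pixels" (420x560 bool, what is visible of it) and "box" ([left, top, right, bottom] in pixels, round what is visible of it).
The state is a dict: "clock": time; "joints": joint angles; "dq": joint speeds; "joint_efforts": joint torques, N m; "ee_pos": TCP position; "ee_rot": TCP orientation; "force": force on the tool from outside, world axes, zero at the start; "wrist_torque": the same for the moment, N m; "finger_gap": finger opening in m; "grasp_force": force on a finger pad.
Only numpy, scipy, OpenCV 4.12 (cv2) and the standard library are available. Lean on these libraries where they do the work, as an engineer would, in place of code of your own. Each camera call takes 0.05 s, during which the arm holds its last target. There are 200 camera calls.

### The job

Set the tilting rest on the press bench so that its panel leans 20 degrees back from upright, let go and see that it stays there for a second or two. Then lift the wide drilled plate up and off its hook, stand it gently in the rest's trough with its slot end up, roughly in the middle and leaning flat against the panel, and let go; the rest must still stand at 20 degrees. Leave the plain narrow strip hanging on its hook and do not disturb the other things on the bench.

Things in the scene. Friction and masses are not known exactly. Their poses are not given: they have to be found in the camera images.
- rest: Dark steel foot of the tilting rest, fixed. Origin: on the bench straight below the hinge line, which runs along y 45 mm up. -x points out of the front (the side where the plate is put on), z up. Foot 150 mm wide, from 45 mm in front of to 85 mm behind the origin, 12 mm thick; side cheeks 62 mm high. A black star knob (does not turn) on the +y end reaches 91 mm sideways.
- panel (a joint): Hinge of the rest's steel panel: 0 = upright, positive = leaning back (to the rest's +x), rad; travel -0.15 to 1.25; 20 degrees = 0.349. Starts too flat (0.7 to 1.15). Stiff friction hinge (0.7 N m, about 8 N at the side bar), no spring, stays where left. Panel 130 mm wide, 105 mm high from the hinge line, 8 mm thick, its middle plane through the hinge line.
- trough (a point): Point on the panel's front face, mid width, at the trough's floor, 4 mm in front of the hinge line. Axes turn with the panel: z up along it, -x out of its front face, y along the hinge. The trough is a ledge at the panel's foot: flat floor at z = 0, 34 mm from the panel's face to a front lip 6 mm thick and 12 mm high; 130 mm wide, ends open.
- bar (a point): Middle of the rest's side bar: a round dark steel bar, 12 mm thick, free length 60 mm, sticking out along y from the panel's -y edge, 90 mm from the hinge line in the panel's middle plane. Axes as the panel. For setting the lean: pinch it from above or push it. Below it there is only the bench.
- drilled_plate: Wide aluminium plate, loose, about 0.28 kg: 90 mm wide (y), 140 mm high (z), 10 mm thick (x), with an upright slot 31 x 43 mm in mid width, 63 to 106 mm above its lower edge, and two round 27 mm holes side by side below. Origin: middle of its lower edge. Hangs upright on its hook by the slot's upper end, square to the hook's bar. The solid top strip (34 mm high) can be pinched from above.
- drilled_plate_top (a point): Middle of the drilled plate's top edge, 140 mm above its lower edge; same axes as the plate.
- drilled_plate_slot (a point): Middle of the drilled plate's slot, 85 mm above its lower edge.
- stand_a: Hook stand of the drilled plate, steel, fixed. Origin on the bench. Foot 120 mm wide, 40 mm in front of to 80 mm behind the origin, 12 mm thick. A 16 mm post, 145 mm high, 30 mm behind it; a 10 mm round bar runs from it to the front (-x) at 131 mm; its end, 55 mm in front of the origin, turns up to 145 mm. The plate hangs 24 to 44 mm in front; raised by 12 to 30 mm it draws off to -x.
- stand_a_rod (a point): Point on the middle of stand_a's bar, 35 mm in front of the stand's origin and 131 mm high.
- stand_b: Hook stand of the plain strip, same as stand_a, fixed.
- plain_strip: The plain narrow aluminium strip, loose, 56 mm wide, 140 mm high, 10 mm thick, same slot, no round holes; origin in the middle of its lower edge. It hangs on stand_b and stays there.
- grease_jar: Bystander: white jar with black cap, 56 mm across, 70 mm high, upright; origin under its middle.
- bushing: Bystander: steel tube, 52 mm across, 60 mm high, upright; origin under its middle.
- collar: Bystander: steel ring, 64 mm across, 30 mm high, lying flat; origin under its middle.
- arbor_cap: Bystander: black round cap, 44 mm across, 56 mm high; origin under its middle.
- screwdriver: Bystander: screwdriver lying along its x axis, about 200 mm long.
- mallet: Bystander: hammer with wooden handle lying along its x axis, about 270 mm long.
Things that resemble listed ones, but are neither listed nor needed, are in the scene too. What is shaped like the rest but brown is not meant.

How it is judged (in metres and radians):
On the way, in this order (a step that is already met when the one before it is completed fails the run):
1. the panel stands at 20 degrees (15 to 25) back from upright and stays there for a second with nothing touching the rest (value of joint panel between 0.262 and 0.436 rad and contact force between each of the fingers, the arm and rest below 0.1 N and velocity of joint panel between -0.02 and 0.02 rad/s), for 1 s.
2. the drilled plate is off its hook (distance between drilled_plate_slot and stand_a_rod above 0.07 m), for 0.1 s.
At the end, for the whole second after the job is handed in: Panel leans 15 to 25 degrees back from upright; drilled plate stands on the trough's floor, slot end up, within 30 mm of mid width, flat against the panel and square in the trough (within 7 degrees each), released and at rest; the plain strip hangs where it was (30 mm) (value of joint panel between 0.262 and 0.436 rad and contact force between each of the fingers, the arm and rest below 0.1 N and x of drilled_plate in the frame of trough between -0.02 and 0.004 m and y of drilled_plate in the frame of trough between -0.03 and 0.03 m and z of drilled_plate in the frame of trough between -0.006 and 0.01 m and z of drilled_plate_top in the frame of trough above 0.13 m and angle between the x axis of drilled_plate and the x axis of trough, either way round below 0.12 rad and angle between the z axis of drilled_plate and the z axis of trough, either way round below 0.12 rad and contact force between each of the fingers, the arm and drilled_plate below 0.1 N and linear speed of drilled_plate below 0.02 m/s and angular speed of drilled_plate below 0.1 rad/s and distance of plain_strip from where it was at the start of the episode below 0.03 m); the robot touches nothing.
It fails at once if the drilled plate is dropped or thrown (moves faster than 0.6 m/s with no finger on it) (contact force between the fingers and drilled_plate below 0.05 N and linear speed of drilled_plate above 0.6 m/s).
It fails at once if the plain strip is taken or pushed off its place on the hook (more than 40 mm) (distance of plain_strip from where it was at the start of the episode above 0.04 m).
It fails at once if a bystander is shoved more than 40 mm (distance of any of grease_jar, bushing, screwdriver, mallet, arbor_cap, collar from where it was at the start of the episode above 0.04 m).
It also fails if it takes over 64 s, if anything falls off the work surface, if the arm or the gripper's body presses on something with over 40 N, if the wrist force passes 120 N, or if a joint passes its speed limit or range.

## Working session

There is one attempt and no reset: what is moved stays moved. The work goes in short steps, Python scripts to look and compute and a shell command to move; the robot and the scene stay as the last step left them, time stands still between calls to the robot, and variables do not carry over. Pictures are saved under pics/ and viewed, at most 10 in all, crops included, and the job is handed in when it is done.

```bash
ls; mkdir -p pics; cat > h.py <<'E'
import numpy as np, cv2
from plant import manip
def save(d,n,crop=None,s=1):
    im=cv2.cvtColor(d["pixels"],cv2.COLOR_RGB2BGR)
    if crop: im=im[crop[1]:crop[3],crop[0]:crop[2]]
    cv2.imwrite("pics/"+n,cv2.resize(im,None,fx=s,fy=s,interpolation=cv2.INTER_CUBIC))
def proj(d,P):
    T=np.linalg.inv(d["world_from_camera"]);p=np.atleast_2d(P)@T[:3,:3].T+T[:3,3]
    s=p[:,:2]/p[:,2:];s=s*(1+d["k1"]*(s**2).sum(1,keepdims=True))
    K=d["camera_matrix"];return s@K[:2,:2].T+K[:2,2]
def ray(d,uv):
    K=d["camera_matrix"];t=np.linalg.solve(K[:2,:2],np.array(uv,float)-K[:2,2]);s=t.copy()
    for _ in range(20): s=t/(1+d["k1"]*(s@s))
    T=d["world_from_camera"];return T[:3,3],T[:3,:3]@np.r_[s,1]
def onz(d,uv,z):
    o,v=ray(d,uv);return o+v*(z-o[2])/v[2]
def tri(L):
    A=0;b=0
    for d,uv in L:
        o,v=ray(d,uv);v=v/np.linalg.norm(v);M=np.eye(3)-np.outer(v,v);A=A+M;b=b+M@o
    return np.linalg.solve(A,b)
E
python3 - <<'E'
from h import *
np.set_printoptions(precision=3,suppress=True)
for c in ["scene","top"]:
    d=manip.read_camera(c);save(d,c+"0.png",s=1.4)
    print(c,d["world_from_camera"],d["camera_matrix"],d["k1"])
    for n in ["rest","panel","drilled_plate","stand_a","plain_strip","bar","grease_jar"]:
        print(n,[(np.round(q["box"]),round(q["p"],2)) for q in manip.spot_in(d,n)][:4])
print(manip.sense())
E
```

```text
pics
scene [[ 0.316  0.649 -0.692  1.41 ]
 [ 0.949 -0.226  0.222 -0.343]
 [-0.012 -0.727 -0.687  1.034]
 [ 0.     0.     0.     1.   ]] [[526.999   0.    278.214]
 [  0.    526.999 212.035]
 [  0.      0.      1.   ]] -0.1606321711953515
rest [(array([256., 219., 331., 278.]), 0.83), (array([320., 118., 393., 179.]), 0.62), (array([ 96., 170., 173., 233.]), 0.59)]
panel [(array([322., 116., 383., 148.]), 0.83)]
drilled_plate [(array([172., 215., 215., 258.]), 0.96)]
stand_a [(array([382., 184., 433., 244.]), 0.85), (array([173., 228., 220., 303.]), 0.59), (array([320., 192., 341., 213.]), 0.58), (array([253., 223., 336., 249.]), 0.43)]
plain_strip [(array([397., 168., 424., 212.]), 0.86), (array([254., 220., 335., 250.]), 0.26), (array([384., 183., 431., 243.]), 0.16)]
bar [(array([258., 221., 333., 251.]), 0.76), (array([328., 116., 381., 154.]), 0.66), (array([ 98., 168., 167., 200.]), 0.58)]
grease_jar [(array([226., 202., 248., 233.]), 0.88)]
top [[-0.    -0.997  0.082  0.38 ]
 [-1.    -0.001 -0.019 -0.036]
 [ 0.019 -0.082 -0.996  1.324]
 [ 0.     0.     0.     1.   ]] [[425.935 
[... 747 characters left out ...]
.]), 0.57)]
grease_jar [(array([309., 119., 391., 149.]), 0.71), (array([311., 230., 328., 249.]), 0.54), (array([348., 193., 388., 210.]), 0.42)]
{'clock': 0.8, 'joints': array([-78.323,  26.783,  -0.665,  91.829,   0.345,  61.386,  -3.225]), 'dq': array([ 0.022,  0.004,  0.018,  0.019, -0.003,  0.056, -0.105]), 'joint_efforts': array([ -0.   , -53.217,   0.022, -25.161,   0.012,   0.001,   0.   ]), 'ee_pos': array([0.159, 0.63 , 0.231]), 'ee_rot': array([[-0.97 ,  0.244,  0.   ],
       [ 0.244,  0.97 ,  0.   ],
       [-0.   ,  0.   , -1.   ]]), 'force': array([-0.388, -0.703,  0.982]), 'wrist_torque': array([-0.031,  0.01 , -0.024]), 'grasp_force': 0.0, 'finger_gap': 0.08495922471207465}
```

View pics/scene0.png

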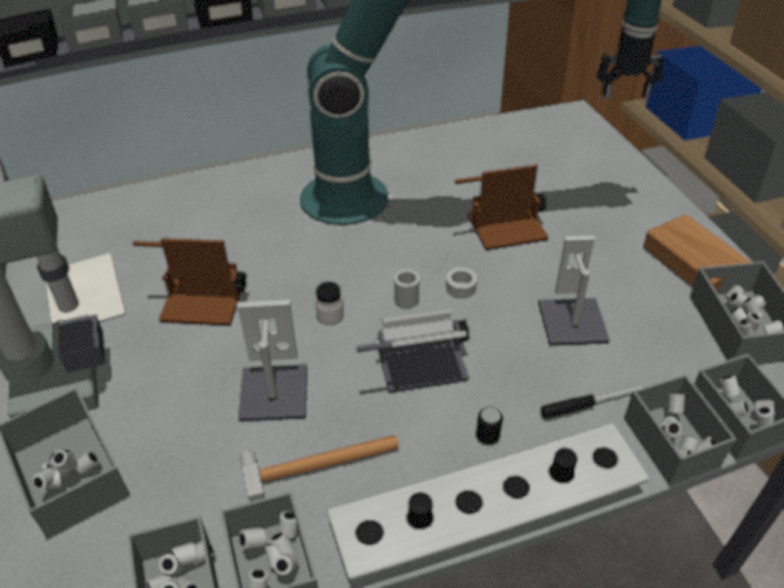

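View pics/top0.png

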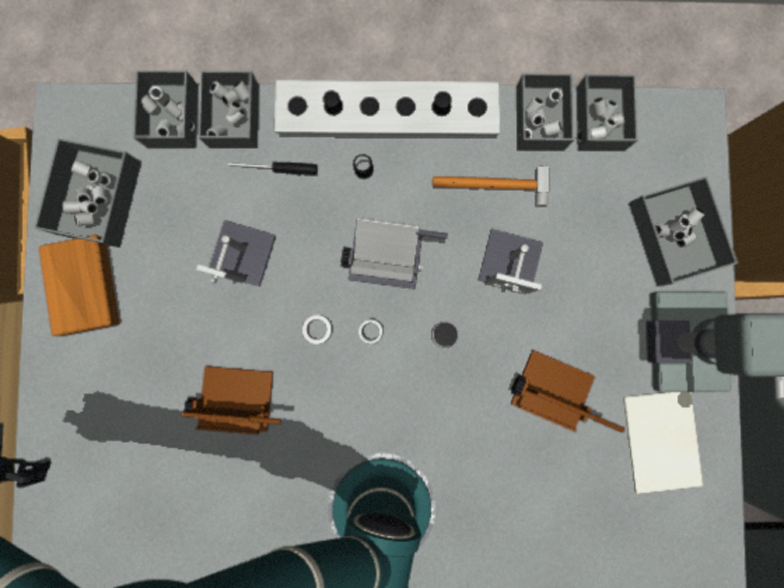

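The scene shows the grey rest at scene (410,350)/1.4, with the drilled plate on the left-hand stand (270,330)/1.4 and the strip on the right (575,270)/1.4. The two brown rests are decoys. In the top view the rest is at (385,250)/1.4 with its bar to the right (−y), and the plate is at (518,285)/1.4. I'll move the wrist camera over them.

```bash
python3 -m pendant '0 -0.4 -0.284 -0.16 0 0 0.45;0 -0.4 -0.284 -0.16 0 0 0.45;0 -0.4 -0.284 -0.16 0 0 0.45;0 -0.4 -0.284 -0.16 0 0 0.45;0 -0.4 -0.284 -0.16 0 0 0.45;0 -0.4 -0.284 -0.16 0 0 0.45;0 -0.4 -0.284 -0.16 0 0 0.45;0 -0.4 -0.284 -0.16 0 0 0.45;0 -0.4 -0.284 -0.16 0 0 0.45;0 -0.4 -0.284 -0.16 0 0 0.45'
cat >> h.py <<'E'
from scipy.spatial.transform import Rotation as Ro
def go(p,yaw=None,R=None):
    s=manip.sense();R0=s["ee_rot"]
    if R is None: R=Rt(yaw) if yaw is not None else R0
    print("shift",np.round(R0.T@(np.array(p)-s["ee_pos"])/.75,4),"turn",np.round(Ro.from_matrix(R0.T@R).as_rotvec(degrees=True)/90,4))
def Rt(yaw,lean=0):  # tool y along world heading yaw(deg), z down, lean: tilt about tool x
    y=np.array([np.cos(np.radians(yaw)),np.sin(np.radians(yaw)),0]);z=np.array([0,0,-1.]);
    return np.c_[np.cross(y,z),y,z]
E
python3 -c "
from h import *
go([.42,-.06,.36],0)"
```

```text
clock: 1.63
ee_pos: [0.4029, 0.3451, 0.3541]
ee_rot: [[-0.571, 0.821, 0.005], [0.821, 0.571, 0.001], [-0.002, 0.005, -1.0]]
force: [1.2, 0.1, 0.5]
finger_gap: 0.0852
grasp_force: 0.0
shift [-0.4564 -0.2898 -0.0085] turn [3.100e-03 1.000e-04 3.871e-01]
```

```bash
python3 -m pendant '0 -0.456 -0.29 -0.009 0 0 0.387;0 -0.456 -0.29 -0.009 0 0 0.387;0 -0.456 -0.29 -0.009 0 0 0.387;0 -0.456 -0.29 -0.009 0 0 0.387;0 -0.456 -0.29 -0.009 0 0 0.387;0 -0.456 -0.29 -0.009 0 0 0.387;0 -0.456 -0.29 -0.009 0 0 0.387;0 -0.456 -0.29 -0.009 0 0 0.387;0 -0.456 -0.29 -0.009 0 0 0.387;0 -0.456 -0.29 -0.009 0 0 0.387'
python3 - <<'E'
from h import *
np.set_printoptions(precision=3,suppress=True)
d=manip.read_camera("wrist");save(d,"w1.png",s=1.4)
np.save("w1.npy",d,allow_pickle=True)
print(d["world_from_camera"],d["camera_matrix"],d["k1"])
for n in ["rest","panel","drilled_plate","stand_a","bar"]:
    print(n,[(np.round(q["box"]),round(q["p"],2)) for q in manip.spot_in(d,n)][:4])
E
```

```text
clock: 2.47
ee_pos: [0.4178, -0.0577, 0.3585]
ee_rot: [[-0.006, 1.0, 0.001], [1.0, 0.006, 0.001], [0.001, 0.001, -1.0]]
force: [0.8, 0.0, 0.6]
finger_gap: 0.0853
grasp_force: 0.0
[[ 1.     0.005  0.003  0.417]
 [ 0.005 -0.963 -0.269  0.01 ]
 [ 0.002  0.269 -0.963  0.501]
 [ 0.     0.     0.     1.   ]] [[342.342   0.    280.064]
 [  0.    342.342 211.754]
 [  0.      0.      1.   ]] -0.08738792741063975
rest [(array([321.,  53., 460., 242.]), 0.92), (array([168., 312., 234., 378.]), 0.86)]
panel [(array([334.,  68., 459., 245.]), 0.97), (array([166., 334., 177., 355.]), 0.73), (array([307., 279., 352., 363.]), 0.55), (array([492.,  86., 540., 113.]), 0.48)]
drilled_plate [(array([308., 280., 349., 363.]), 0.69)]
stand_a []
bar [(array([336.,  71., 458., 242.]), 0.85), (array([164., 332., 173., 354.]), 0.55)]
```

View pics/w1.png

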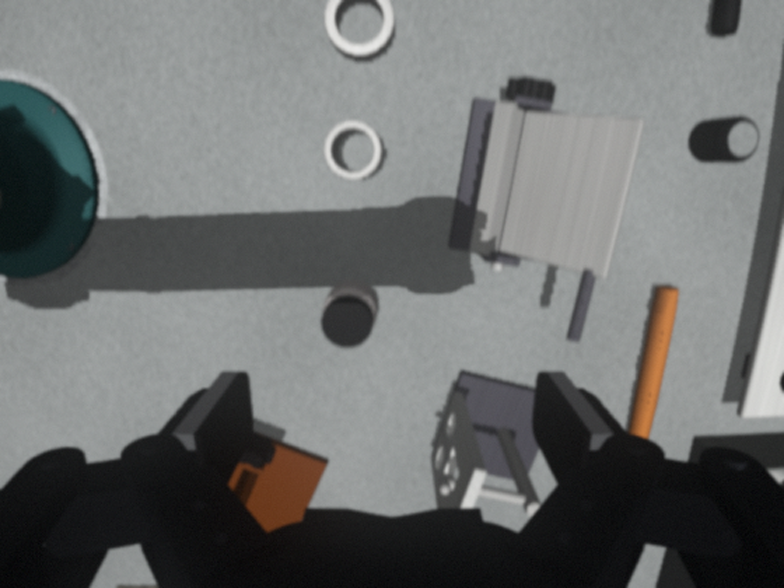

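The wrist picture shows the grey rest. The panel's top edge runs (642,121)–(605,276) and the ledge junction (525,110)–(500,252). The bar end is at (574,340) and the foot's front edge is (474,98)–(450,246), all at 1.4x scale. I'll fit the pose to those.

```bash
cat >> h.py <<'E'
from scipy.optimize import least_squares
def W(q,P,hinge=True):  # rest pose q=(x,y,yaw,theta): local -> world
    P=np.atleast_2d(np.array(P,float))
    if hinge:
        c,s=np.cos(q[3]),np.sin(q[3]); P=np.c_[P[:,0]*c+P[:,2]*s,P[:,1],-P[:,0]*s+P[:,2]*c+.045]
    c,s=np.cos(q[2]),np.sin(q[2]); return np.c_[q[0]+c*P[:,0]-s*P[:,1],q[1]+s*P[:,0]+c*P[:,1],P[:,2]]
E
cat > fit.py <<'E'
from h import *
d=np.load("w1.npy",allow_pickle=True).item()
F=[([-.045,.075,.012],(474,98)),([-.045,-.075,.006],(450,248))]
H=[([-.004,.065,.105],(642,121)),([-.004,-.065,.105],(605,276)),([-.004,.065,0],(525,110)),([-.004,-.065,0],(500,252)),([0,-.125,.09],(574,340))]
obs=np.array([o for _,o in F+H])/1.4
def f(q): return (np.r_[proj(d,W(q,[p for p,_ in F],False)),proj(d,W(q,[p for p,_ in H]))]-obs)
r=least_squares(lambda q:f(q).ravel(),[.53,0,0,.9],loss="soft_l1")
np.set_printoptions(precision=4,suppress=True)
print(r.x,np.degrees(r.x[2:]));print(f(r.x).round(1))
print("bar mid",W(r.x,[0,-.095,.09]),"target bar",W(np.r_[r.x[:3],.349],[0,-.095,.09]))
np.save("q.npy",r.x)
E
python3 fit.py
```

```text
[ 0.5324 -0.0071 -0.1225  0.7735] [-7.017  44.3189]
[[ 0.1 -0.3]
 [-0.3  0.3]
 [ 0.5 -3.2]
 [ 0.2  2.4]
 [-0.2  0.6]
 [-0.4 -0.5]
 [ 0.1  0.1]]
bar mid [[ 0.5832 -0.1091  0.1094]] target bar [[ 0.5513 -0.1052  0.1296]]
```

```bash
python3 -c "
from h import *
go([.583,-.110,.17],-7)"
```

```text
shift [-0.0787  0.2189  0.2506] turn [-0.0001 -0.0001  0.0851]
```

```bash
python3 -m pendant '0 -0.0787 0.2189 0.25 0 0 0.085;0 -0.0787 0.2189 0.25 0 0 0.085;0 -0.0787 0.2189 0.25 0 0 0.085;0 -0.0787 0.2189 0.25 0 0 0.085;0 -0.0787 0.2189 0.25 0 0 0.085;0 -0.0787 0.2189 0.25 0 0 0.085;0 -0.0787 0.2189 0.25 0 0 0.085;0 -0.0787 0.2189 0.25 0 0 0.085;0 -0.0787 0.2189 0.25 0 0 0.085;0 -0.0787 0.2189 0.25 0 0 0.085'
python3 -m pendant '0 0 0 0.05 0 0 0;0 0 0 0.104 0 0 0;0 0 0 0.104 0 0 0;0.5 0 0 0.104 0 0 0;1 0 0 0.104 0 0 0;1 0 0 0.104 0 0 0;1 0 0 0.104 0 0 0;1 0 0 0.104 0 0 0;1 0 0 0.104 0 0 0;1 0 0 0.104 0 0 0' 40
python3 -c "
from h import *
q=np.load('q.npy');s=manip.sense();p=s['ee_pos']-.019*np.array([0,0,1])*-1
print(p, W(q,[0,-.095,.09]))
for t in [.6,.45,.349]: print(t,(s['ee_rot'].T@(W(np.r_[q[:3],t],[0,-.095,.09])-W(q,[0,-.095,.09]))[0])/.75)
"
```

```text
clock: 3.6
ee_pos: [0.5831, -0.111, 0.1721]
ee_rot: [[0.123, 0.992, 0.002], [0.992, -0.123, 0.001], [0.001, 0.002, -1.0]]
force: [1.0, 0.3, 0.5]
finger_gap: 0.0856
grasp_force: 0.0
clock: 4.43
ee_pos: [0.5825, -0.1117, 0.0933]
ee_rot: [[0.124, 0.992, -0.001], [0.992, -0.124, 0.001], [0.001, -0.001, -1.0]]
force: [-3.3, -0.6, 4.9]
finger_gap: 0.0102
grasp_force: 39.1
[ 0.58246018 -0.11168434  0.11226857] [[ 0.58316791 -0.10907738  0.10939163]]
0.6 [-2.16984174e-05 -1.60910394e-02 -1.31725231e-02]
0.45 [-4.60819077e-05 -3.16591053e-02 -2.21740611e-02]
0.349 [-6.51548709e-05 -4.28235426e-02 -2.68777346e-02]
```

```bash
python3 -m pendant '1 0 -0.008 -0.007 0 0 0;1 0 -0.016 -0.0132 0 0 0;1 0 -0.024 -0.018 0 0 0;1 0 -0.0317 -0.0222 0 0 0;1 0 -0.037 -0.0246 0 0 0;1 0 -0.0428 -0.0269 0 0 0;1 0 -0.0428 -0.0269 0 0 0;1 0 -0.0428 -0.0269 0 0 0;1 0 -0.0428 -0.0269 0 0 0;1 0 -0.0428 -0.0269 0 0 0'
python3 -c "
from h import *
np.set_printoptions(precision=4,suppress=True)
q=np.load('q.npy');print(W(np.r_[q[:3],.349],[0,-.095,.09]))
g=manip.sense()['ee_pos'][0]; import numpy as np
for t in np.radians([14,16,18,20,22,24]): print(np.degrees(t),W(np.r_[q[:3],t],[0,-.095,.09])[0,0]-g)
d=manip.read_camera('top');save(d,'t2.png',(225,130,345,220),5)
"
```

```text
clock: 5.27
ee_pos: [0.5554, -0.1081, 0.1148]
ee_rot: [[0.124, 0.992, 0.01], [0.992, -0.124, -0.002], [-0.0, 0.01, -1.0]]
force: [6.7, 0.4, 2.2]
finger_gap: 0.0102
grasp_force: 39.6
[[ 0.5513 -0.1052  0.1296]]
14.0 -0.01303600708028374
16.0 -0.010024343125793256
18.0 -0.007042676744528298
20.0 -0.004094640637683944
22.0 -0.0011838265331461928
24.000000000000004 0.001686219190475069
```

```bash
python3 -m pendant '1 0 -0.005 0 0 0 0;1 0 -0.005 0 0 0 0;1 0 -0.005 -0.001 0 0 0;1 0 -0.005 -0.001 0 0 0;0 0 -0.005 -0.001 0 0 0;0 0 -0.005 -0.001 0 0 0;0 0 -0.005 -0.001 0 0 0;0 0 -0.005 -0.001 0 0 0;0 0 -0.005 -0.001 0 0 0;0 0 -0.005 -0.001 0 0 0'
python3 -m pendant '0 0 0 -0.05 0 0 0;0 0 0 -0.1 0 0 0;0 0 0 -0.15 0 0 0;0 0 -0.05 -0.22 0 0 0;0 0 -0.15 -0.28 0 0 0;0 0 -0.15 -0.28 0 0 0;0 0 -0.15 -0.28 0 0 0;0 0 -0.15 -0.28 0 0 0;0 0 -0.15 -0.28 0 0 0;0 0 -0.15 -0.28 0 0 0'
python3 - <<'E'
from h import *
d=manip.read_camera("wrist");save(d,"w2.png",s=1.4);np.save("w2.npy",d,allow_pickle=True)
E
```

```text
clock: 6.15
ee_pos: [0.547, -0.1074, 0.1133]
ee_rot: [[0.124, 0.992, -0.001], [0.992, -0.124, 0.0], [0.0, -0.001, -1.0]]
force: [-0.2, 0.5, -0.7]
finger_gap: 0.0816
grasp_force: 0.0
clock: 6.98
ee_pos: [0.4359, -0.0932, 0.3233]
ee_rot: [[0.124, 0.992, 0.0], [0.992, -0.124, 0.001], [0.001, 0.0, -1.0]]
force: [0.5, 0.9, -0.1]
finger_gap: 0.0851
grasp_force: 0.0
```

View pics/w2.png

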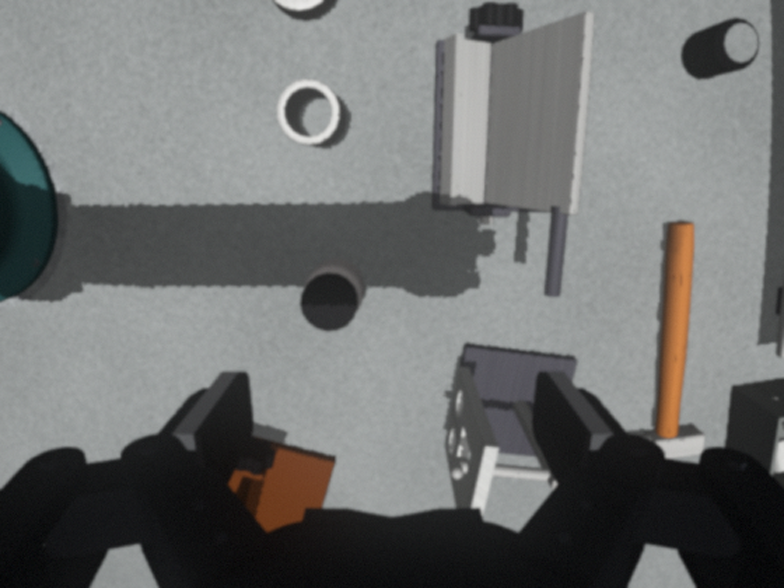

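The panel is now steeper. Its front top edge runs (584,16)–(570,210), the junction (491,40)–(486,205), and the bar end is at (553,294). I'll refit the rest and take the first plate cues: its top edge runs from (490,447) down to (465,508), and the stand foot's front corners are (466,345) and (576,358).

```bash
cat > fit2.py <<'E'
from h import *
np.set_printoptions(precision=4,suppress=True)
q1=np.load("q.npy")
d1=np.load("w1.npy",allow_pickle=True).item();d=np.load("w2.npy",allow_pickle=True).item()
F=[[-.045,.075,.012],[-.045,-.075,.006]]
H=[[-.004,.065,.105],[-.004,-.065,.105],[-.004,.065,0],[-.004,-.065,0],[0,-.125,.09]]
o1=np.array([(474,98),(450,248),(642,121),(605,276),(525,110),(500,252),(574,340)])/1.4
o2=np.array([(438,40),(433,208),(584,16),(570,210),(491,40),(486,205),(553,294)])/1.4
def f(q):
    a=q[:4];b=np.r_[q[:3],q[4]]
    return np.r_[proj(d1,W(a,F,False)),proj(d1,W(a,H))]-o1,np.r_[proj(d,W(b,F,False)),proj(d,W(b,H))]-o2
r=least_squares(lambda q:np.r_[f(q)].ravel(),np.r_[q1,.35],loss="soft_l1")
print(r.x,np.degrees(r.x[2:]));print(f(r.x)[1].round(1))
np.save("q2.npy",np.r_[r.x[:3],r.x[4]])
# only theta from d
g=least_squares(lambda t:(proj(d,W(np.r_[r.x[:3],t],H))-o2[2:]).ravel(),[.35],loss="soft_l1");print("theta only",np.degrees(g.x))
# bar alone
g=least_squares(lambda t:(proj(d,W(np.r_[r.x[:3],t],H[4]))-o2[6]).ravel(),[.35]);print("bar only",np.degrees(g.x))
for n in [(466,345),(576,358)]: print(onz(d,np.array(n)/1.4,.012))
for n in [(490,447)]: print("plate top corner", onz(d,np.array(n)/1.4,.142))
E
python3 fit2.py
```

```text
[ 0.5324 -0.0061 -0.1227  0.767   0.3827] [-7.0297 43.9482 21.9263]
[[-0.6  0.5]
 [ 0.6  2.3]
 [ 0.3 -4.5]
 [ 0.1  4.9]
 [ 0.3  2.9]
 [-0.3 -0.6]
 [-0.2  1.5]]
theta only [21.9263]
bar only [22.2194]
[ 0.4969 -0.2122  0.012 ]
[ 0.6096 -0.2415  0.012 ]
plate top corner [ 0.4938 -0.2464  0.142 ]
```

The fit puts the lean at about 22°, and the grasp kinematics give about 20.5°, both within 15–25. Next I'll look at the plate from above.

```bash
python3 -c "
from h import *
go([.46,-.225,.36],-14.6)"
```

```text
shift [-0.1702  0.0536 -0.0493] turn [-0.0004  0.0005  0.0831]
```

```bash
python3 -m pendant '0 -0.17 0.0536 -0.05 0 0 0.083;0 -0.17 0.0536 -0.05 0 0 0.083;0 -0.17 0.0536 -0.05 0 0 0.083;0 -0.17 0.0536 -0.05 0 0 0.083;0 -0.17 0.0536 -0.05 0 0 0.083;0 -0.17 0.0536 -0.05 0 0 0.083;0 -0.17 0.0536 -0.05 0 0 0.083;0 -0.17 0.0536 -0.05 0 0 0.083;0 -0.17 0.0536 -0.05 0 0 0.083;0 -0.17 0.0536 -0.05 0 0 0.083'
python3 - <<'E'
from h import *
d=manip.read_camera("wrist");save(d,"w3.png",s=1.4);np.save("w3.npy",d,allow_pickle=True)
E
```

```text
clock: 7.87
ee_pos: [0.4599, -0.2239, 0.3607]
ee_rot: [[0.25, 0.968, -0.0], [0.968, -0.25, 0.001], [0.001, -0.0, -1.0]]
force: [0.2, 0.4, 0.2]
finger_gap: 0.0859
grasp_force: 0.0
```

View pics/w3.png

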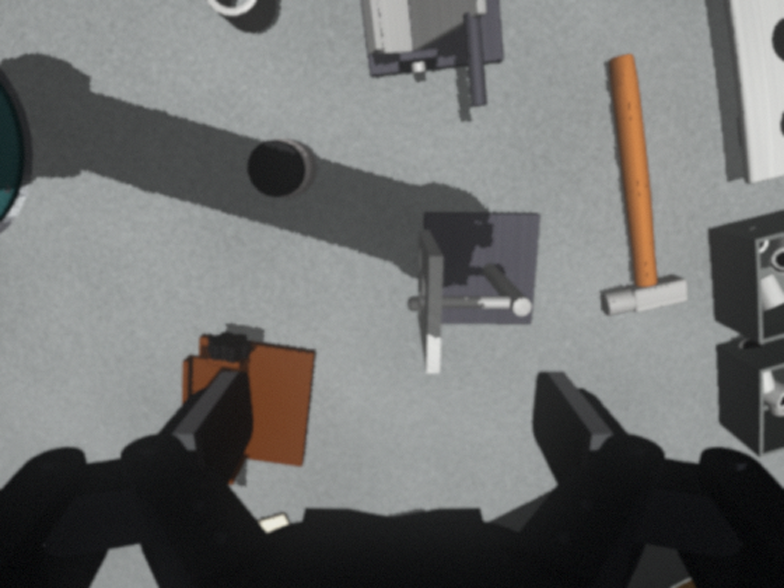

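The plate's top edge spans from about (434,232) to (433,373), the post top is at (522,306) and the hook tip at (413,303), all at 1.4x scale. I'll turn these into positions.

```bash
python3 - <<'E'
from h import *
np.set_printoptions(precision=4,suppress=True)
d=np.load("w3.npy",allow_pickle=True).item()
w=lambda u,z:onz(d,np.array(u)/1.4,z)
a,b=w((434,232),.17),w((433,373),.17);m=(a+b)/2;v=a-b
print("ends",a,b,"len",np.linalg.norm(v),"mid",m,"heading of plate y",np.degrees(np.arctan2(v[1],v[0]))-90)
p,h=w((522,306),.145),w((413,303),.145);e=p-h
print("post",p,"tip",h,"len",np.linalg.norm(e),np.degrees(np.arctan2(e[1],e[0])))
u=e/np.linalg.norm(e);print("origin",p-.03*u,h+.055*u,"plate along",(m-(p-.03*u))@u)
g=d["pixels"].astype(int).sum(2)//3
for r in (190,225,255,262): print(r,g[r,296:325])
c=g[:,309];print(c[158:172],c[258:275])
E
```

```text
ends [ 0.4936 -0.2107  0.17  ] [ 0.4685 -0.3146  0.17  ] len 0.1068823744420575 mid [ 0.481  -0.2627  0.17  ] heading of plate y -13.58998405940035
post [ 0.5486 -0.2885  0.145 ] tip [ 0.4663 -0.2645  0.145 ] len 0.08577287954278914 -16.21448066877871
origin [ 0.5198 -0.2801  0.145 ] [ 0.5191 -0.2799  0.145 ] plate along -0.042128759471852094
190 [ 78  76  76  80  79  73  65  61  63  70  87 100 104 106 108 108 108 108
 106 102  83  62  49  46  47  47  49  46  46]
225 [152 137 115  91  81  76  72  72  76  88 104 110 111 111 109 108 110 109
 106 100  98  96  94  94  91  93  94  94  95]
255 [152 154 157 159 158 151 133 121 150 190 213 220 219 222 221 221 219 211
 190 166 152 154 154 151 154 156 156 156 155]
262 [156 157 157 156 153 153 150 148 167 195 210 215 215 216 216 216 214 203
 182 158 153 156 158 162 161 161 154 155 154]
[49 47 46 47 48 48 47 47 49 52 54 60 64 67] [217 216 219 217 216 215 214 210 193 172 158 157 157 158 161 161 159]
```

```bash
python3 -c "
from h import *
go([.486,-.2487,.20],-15)"
```

```text
shift [-0.0232  0.0419  0.2145] turn [ 0.     -0.0004  0.0055]
```

```bash
python3 -m pendant '0 -0.0232 0.0419 0.05 0 0 0.0055;0 -0.0232 0.0419 0.1 0 0 0.0055;0 -0.0232 0.0419 0.15 0 0 0.0055;0 -0.0232 0.0419 0.2145 0 0 0.0055;0 -0.0232 0.0419 0.2145 0 0 0.0055;0 -0.0232 0.0419 0.2145 0 0 0.0055;0 -0.0232 0.0419 0.25 0 0 0.0055;0 -0.0232 0.0419 0.289 0 0 0.0055;0 -0.0232 0.0419 0.289 0 0 0.0055;0 -0.0232 0.0419 0.289 0 0 0.0055'
python3 -m pendant '0.3 0 0 0 0 0 0;0.5 0 0 0 0 0 0;0.6 0 0 0 0 0 0;0.7 0 0 0 0 0 0;0.8 0 0 0 0 0 0;0.9 0 0 0 0 0 0;1 0 0 0 0 0 0;1 0 0 0 0 0 0;1 0 0 0 0 0 0;1 0 0 0 0 0 0' 60
```

```text
clock: 8.75
ee_pos: [0.4867, -0.2501, 0.1461]
ee_rot: [[0.26, 0.966, 0.001], [0.966, -0.26, -0.0], [-0.0, 0.001, -1.0]]
force: [0.2, -0.5, 0.5]
finger_gap: 0.0852
grasp_force: 0.0
clock: 9.58
ee_pos: [0.486, -0.2498, 0.1446]
ee_rot: [[0.26, 0.966, 0.0], [0.966, -0.26, 0.0], [0.0, 0.0, -1.0]]
force: [-1.4, 0.6, 5.8]
finger_gap: 0.0091
grasp_force: 59.9
```

```bash
python3 -m pendant '1 0 0 -0.007 0 0 0;1 0 0 -0.014 0 0 0;1 0 0 -0.021 0 0 0;1 0 0 -0.028 0 0 0;1 0 0 -0.028 0 0 0;1 0 0 -0.028 0 0 0;1 0 0 -0.028 0 0 0;1 0 0 -0.028 0 0 0;1 0 0 -0.028 0 0 0;1 0 0 -0.028 0 0 0'
python3 - <<'E'
from h import *
d=manip.read_camera("wrist");save(d,"w4.png",s=1.2)
E
```

```text
clock: 10.42
ee_pos: [0.4857, -0.2497, 0.165]
ee_rot: [[0.26, 0.966, -0.0], [0.966, -0.26, 0.0], [-0.0, -0.0, -1.0]]
force: [-0.2, -0.3, -2.0]
finger_gap: 0.0087
grasp_force: 58.8
```

View pics/w4.png

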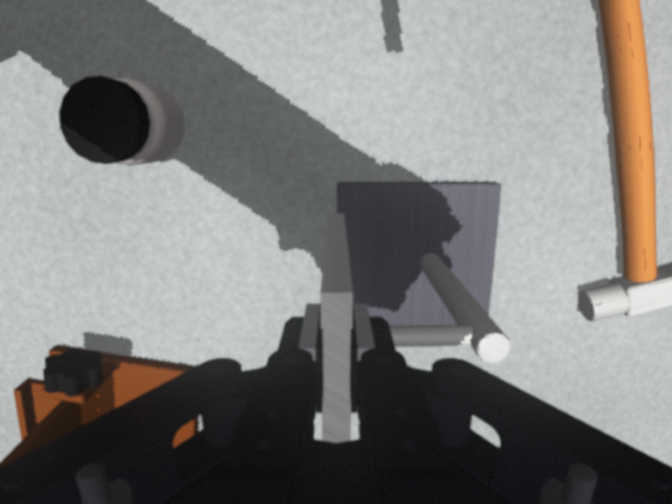

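The plate is held between the pads, with the +y end of its top edge at (337,292) at 1.2x scale, and the wrist force fits its weight. Now I'll draw it off the hook and raise it.

```bash
python3 -m pendant '1 0 -0.012 0 0 0 0;1 0 -0.024 0 0 0 0;1 0 -0.036 0 0 0 0;1 0 -0.05 0 0 0 0;1 0 -0.064 0 0 0 0;1 0 -0.08 -0.01 0 0 0;1 0 -0.09 -0.04 0 0 0;1 0 -0.09 -0.07 0 0 0;1 0 -0.09 -0.1 0 0 0;1 0 -0.09 -0.12 0 0 0'
python3 - <<'E'
from h import *
np.set_printoptions(precision=4,suppress=True)
d=manip.read_camera("wrist");s=manip.sense();print(s["ee_pos"],s["joints"])
# plate +y top corner, height above TCP a guess 26 mm
g=d["pixels"].astype(int).sum(2)//3
print(g[225:262,281]);save(d,"w5.png",(140,130,420,340),2.5)
for r in (240,245,250): 
    P=onz(d,(281,r),s["ee_pos"][2]+.026);print(r,s["ee_rot"].T@(P-s["ee_pos"]))
E
```

```text
clock: 11.3
ee_pos: [0.4201, -0.2324, 0.2568]
ee_rot: [[0.261, 0.965, 0.002], [0.965, -0.261, 0.001], [0.001, 0.002, -1.0]]
force: [0.2, 0.7, -2.2]
finger_gap: 0.0085
grasp_force: 58.9
[ 0.4214 -0.2332  0.2588] [-27.3185  11.5391  60.2124 115.9639 -11.9743  58.5198  23.5148]
[ 90  90  91  90  94  91  89  91  90  91  92  89  91  89  90  91  90  93
 103 118 125 130 129 129 131 132 132 132 130 131 130 130 132 133 132 131
 133]
240 [ 0.0257 -0.001  -0.026 ]
245 [ 0.0238 -0.001  -0.026 ]
250 [ 0.0219 -0.001  -0.026 ]
```

View pics/w5.png

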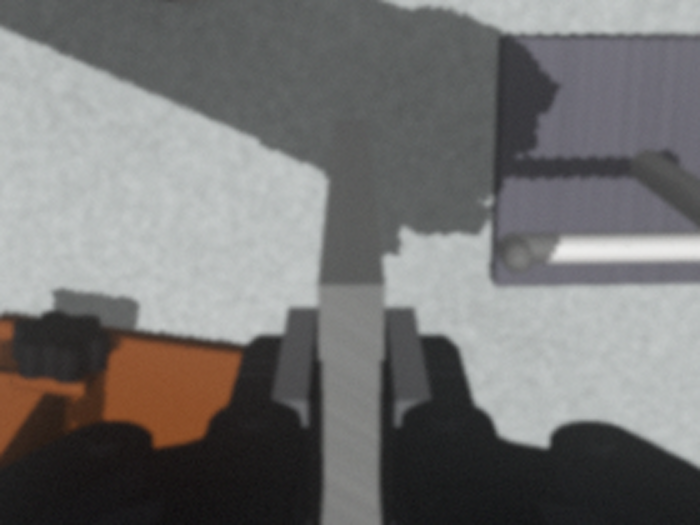

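The plate is off the hook. Its +y top corner sits 24.5 mm along tool x, so its mid is 20.5 mm to −x. Next I'll work out the approach poses in the panel's frame.

```bash
cat >> h.py <<'E'
def place(x,z,y=0,th=21.5,off=.0205,tcp=.114):
    q=np.load("q2.npy");q[3]=np.radians(th)
    o=W(q,[0,0,0])[0];A=np.array([W(q,e)[0]-o for e in np.eye(3)]).T
    P=W(q,[-.004+x,y+off,z+tcp])[0];R=np.c_[A[:,1],A[:,0],-A[:,2]]
    return P,R
E
python3 - <<'E'
from h import *
np.set_printoptions(precision=4,suppress=True)
for x,z in [(-.07,.13),(-.015,.06),(-.015,0)]:
    P,R=place(x,z);print(P);go(P,R=R)
# in-plane rotation check of plate from the last picture
E
```

```text
[0.5554 0.0117 0.2991]
shift [ 0.362   0.0875 -0.0527] turn [ 0.2422 -0.0178 -0.0889]
[0.5807 0.0086 0.2139]
shift [0.3666 0.1205 0.0612] turn [ 0.2422 -0.0178 -0.0889]
[0.5589 0.0113 0.158 ]
shift [0.3624 0.091  0.1355] turn [ 0.2422 -0.0178 -0.0889]
```

```bash
python3 -m pendant '1 0 0 -0.025 0.02 0 0;1 0.03 0 -0.05 0.05 0 0;1 0.07 0.01 -0.07 0.08 0 -0.02;1 0.115 0.02 -0.08 0.11 -0.005 -0.03;1 0.16 0.03 -0.08 0.14 -0.01 -0.045;1 0.205 0.045 -0.075 0.17 -0.01 -0.06;1 0.25 0.06 -0.07 0.2 -0.015 -0.075;1 0.295 0.072 -0.06 0.22 -0.018 -0.085;1 0.335 0.082 -0.055 0.242 -0.018 -0.089;1 0.362 0.0875 -0.053 0.242 -0.018 -0.089'
python3 - <<'E'
from h import *
np.set_printoptions(precision=4,suppress=True)
s=manip.sense();print(s["joints"],s["ee_pos"])
P,R=place(-.07,.13);print(P-s["ee_pos"],R-s["ee_rot"])
d=manip.read_camera("wrist");save(d,"w6.png",s=1.4);np.save("w6.npy",d,allow_pickle=True)
E
```

```text
clock: 12.18
ee_pos: [0.5557, 0.0167, 0.2917]
ee_rot: [[0.117, 0.921, -0.373], [0.993, -0.109, 0.043], [-0.001, -0.375, -0.927]]
force: [0.9, 0.5, -2.8]
finger_gap: 0.0089
grasp_force: 59.2
[-35.1789  33.163   48.3309  88.5125 -21.7206  91.6841  10.0585] [0.5557 0.0167 0.2917]
[-0.0003 -0.005   0.0074] [[ 0.0055  0.0029  0.0089]
 [-0.0007 -0.0051  0.0018]
 [ 0.0009  0.0086 -0.0035]]
```

View pics/w6.png

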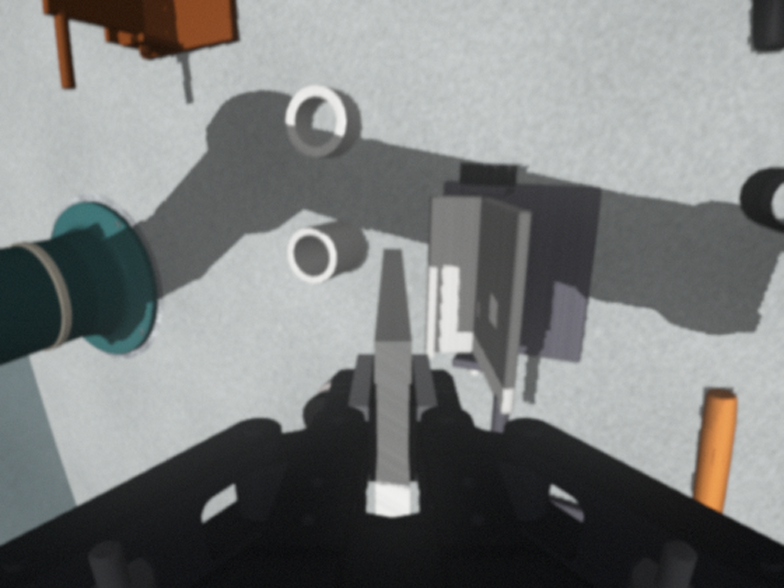

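The plate hangs parallel in front of the panel. The panel's top edge front corners are (519,212) at the +y end and about (503,410) at the −y end, and the junction's +y end is (480,198). The lip runs (430,197)–(428,352). I'll compare these with predictions at several leans.

```bash
python3 - <<'E'
from h import *
np.set_printoptions(precision=1,suppress=True)
d=np.load("w6.npy",allow_pickle=True).item();q=np.load("q2.npy")
H=[[-.004,.065,.105],[-.004,-.065,.105],[.004,.065,.105],[-.004,.065,0],[-.004,-.065,0],[-.044,.065,.012],[-.044,-.065,.012]]
print("obs 519 212 | 503 410 | 531 212 | 480 198 | 474 350 | 430 197 | 428 352")
for t in (18,20,21,22,23,24): q[3]=np.radians(t);print(t,(proj(d,W(q,H))*1.4).ravel())
print("foot +y front/back corners",(proj(d,W(q,[[-.045,.075,.012],[.085,.075,.012],[.085,-.075,.012]],False))*1.4).ravel(),"obs 445 182 600 187 580 361")
# plate in tool frame
s=manip.sense();T=lambda p:s["ee_pos"]+s["ee_rot"]@np.array(p)
for off in (.0245,): 
  for c in ([off,-.005,-.026],[off,.005,-.026],[off,-.005,.114],[off,.005,.114]): print((proj(d,T(c))*1.4))
print("obs 374 341, 411 341, 386 250, 402 250")
E
```

```text
obs 519 212 | 503 410 | 531 212 | 480 198 | 474 350 | 430 197 | 428 352
18 [501.4 214.4 487.8 417.5 515.4 214.7 481.2 200.1 473.1 354.7 430.1 200.6
 426.2 358.9]
20 [507.8 214.5 493.5 417.8 521.8 214.8 481.2 200.1 473.1 354.8 430.7 200.8
 426.7 359.7]
21 [511.1 214.6 496.3 417.8 525.  214.8 481.2 200.1 473.1 354.8 431.  200.8
 427.  360. ]
22 [514.3 214.7 499.2 417.9 528.1 214.8 481.2 200.2 473.1 354.8 431.4 200.9
 427.3 360.4]
23 [517.5 214.7 502.  417.9 531.2 214.9 481.3 200.2 473.1 354.9 431.7 201.
 427.6 360.8]
24 [520.7 214.8 504.8 417.9 534.3 214.9 481.3 200.2 473.2 354.9 432.1 201.1
 428.  361.2]
foot +y front/back corners [443.  184.  602.  189.3 581.5 365.8] obs 445 182 600 187 580 361
[[374.4 322.9]]
[[413.5 322.7]]
[[383.9 238.8]]
[[402.5 238.7]]
obs 374 341, 411 341, 386 250, 402 250
```

The lean reads about 22–23°, which is still in band. I'll use 22.5° for the placing and go to the pose just above the trough, clear of the panel face.

```bash
python3 -m pendant '1 0 0 0 0 0 0;1 0 0 0 0 0 0;1 0 0 0 0 0 0;1 0 0 0 0 0 0;1 0 0 0 0 0 0;1 0 0 0 0 0 0;1 0 0 0 0 0 0;1 0 0 0 0 0 0;1 0 0 0 0 0 0;1 0 0 0 0 0 0'
python3 - <<'E'
from h import *
np.set_printoptions(precision=4,suppress=True)
for x,z in [(-.016,.06),(-.016,.015),(-.016,0)]:
    P,R=place(x,z,th=22.5);go(P,R=R)
E
```

```text
clock: 13.07
ee_pos: [0.5547, 0.0129, 0.295]
ee_rot: [[0.121, 0.921, -0.369], [0.993, -0.113, 0.044], [-0.001, -0.372, -0.928]]
force: [-0.0, 0.2, -1.8]
finger_gap: 0.0084
grasp_force: 59.2
shift [-0.0014  0.0755  0.087 ] turn [0.0076 0.001  0.0004]
shift [-0.0013  0.0748  0.1469] turn [0.0076 0.001  0.0004]
shift [-0.0013  0.0746  0.1669] turn [0.0076 0.001  0.0004]
```

```bash
python3 -m pendant '1 0 0.02 0.01 0.003 0 0;1 0 0.04 0.025 0.0076 0 0;1 0 0.06 0.045 0.0076 0 0;1 -0.001 0.0755 0.065 0.0076 0.001 0;1 -0.001 0.0755 0.085 0.0076 0.001 0;1 -0.001 0.0755 0.1 0.0076 0.001 0;1 -0.001 0.075 0.115 0.0076 0.001 0;1 -0.001 0.075 0.127 0.0076 0.001 0;1 -0.001 0.075 0.127 0.0076 0.001 0;1 -0.001 0.075 0.127 0.0076 0.001 0'
python3 - <<'E'
from h import *
np.set_printoptions(precision=4,suppress=True)
s=manip.sense();P,R=place(0,0,th=22.5);print("trough coords",(np.c_[R[:,1],R[:,0],-R[:,2]]).T@(s["ee_pos"]-P),s["joints"])
P,R=place(-.016,.0,th=22.5);go(P,R=R)
d=manip.read_camera("wrist");save(d,"w7.png",s=1.4);np.save("w7.npy",d,allow_pickle=True)
E
```

```text
clock: 13.9
ee_pos: [0.5712, 0.0102, 0.1859]
ee_rot: [[0.122, 0.917, -0.38], [0.993, -0.112, 0.047], [0.0, -0.383, -0.924]]
force: [0.1, 0.3, -3.0]
finger_gap: 0.0086
grasp_force: 59.2
trough coords [-0.0162  0.0004  0.0301] [-31.8354  41.0711  45.2996  91.1198 -26.3441  83.3593  13.3586]
shift [-0.0006  0.0003  0.0401] turn [-0.     -0.0001  0.0005]
```

View pics/w7.png

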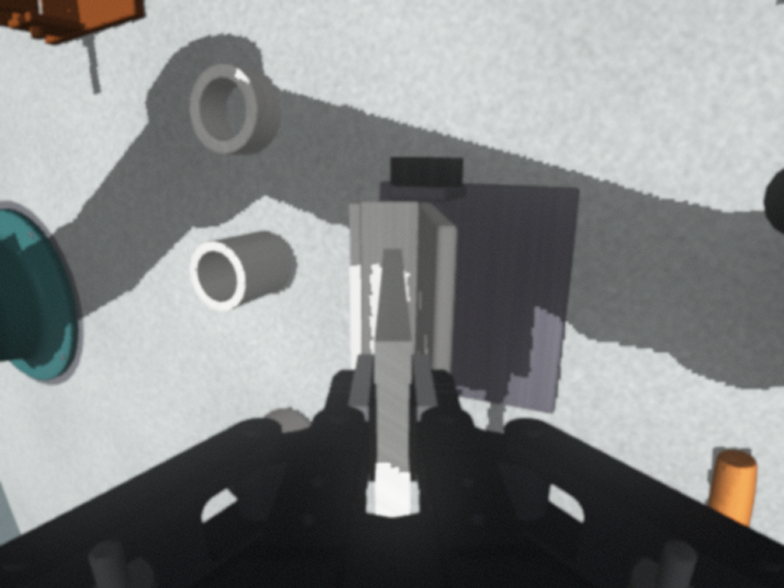

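The plate's lower edge is between the lip (x≈355) and the panel foot (x≈420), parallel to the panel. Lowering it now.

```bash
python3 -m pendant '1 0 0 0.006 0 0 0;1 0 0 0.012 0 0 0;1 0 0 0.018 0 0 0;1 0 0 0.023 0 0 0;1 0 0 0.027 0 0 0;1 0 0 0.03 0 0 0;1 0 0 0.033 0 0 0;1 0 0 0.034 0 0 0;1 0 0 0.034 0 0 0;1 0 0 0.034 0 0 0'
python3 -m pendant '1 0 0 0.001 0 0 0;1 0 0 0.002 0 0 0;1 0 0 0.003 0 0 0;1 0 0 0.004 0 0 0;1 0 0 0.004 0 0 0;1 0 0 0.005 0 0 0;1 0 0 0.005 0 0 0;1 0 0 0.006 0 0 0;1 0 0 0.006 0 0 0;1 0 0 0.006 0 0 0'
cat > tc.py <<'E'
from h import *
np.set_printoptions(precision=4,suppress=True)
s=manip.sense();P,R=place(0,0,th=22.5);print("trough coords",(np.c_[R[:,1],R[:,0],-R[:,2]]).T@(s["ee_pos"]-P))
E
python3 tc.py
```

```text
clock: 14.78
ee_pos: [0.5617, 0.0112, 0.1621]
ee_rot: [[0.122, 0.917, -0.38], [0.993, -0.113, 0.047], [0.0, -0.383, -0.924]]
force: [-0.6, -0.2, -2.1]
finger_gap: 0.0086
grasp_force: 59.3
clock: 15.62
ee_pos: [0.5605, 0.0111, 0.1589]
ee_rot: [[0.122, 0.918, -0.378], [0.993, -0.113, 0.047], [0.0, -0.381, -0.924]]
force: [1.5, -0.5, 5.1]
finger_gap: 0.0084
grasp_force: 60.4
trough coords [-0.0158  0.      0.0011]
```

```bash
python3 -m pendant '1 0 0 -0.0025 0 0 0;1 0 0.002 -0.0025 0 0 0;1 0 0.004 -0.0025 0 0 0;1 0 0.006 -0.0025 0 0 0;1 0 0.008 -0.0025 0 0 0;1 0 0.01 -0.0025 0 0 0;1 0 0.011 -0.0025 0 0 0;1 0 0.012 -0.0025 0 0 0;1 0 0.012 -0.0025 0 0 0;1 0 0.012 -0.0025 0 0 0'
python3 tc.py
```

```text
clock: 16.45
ee_pos: [0.5688, 0.0103, 0.1562]
ee_rot: [[0.122, 0.917, -0.38], [0.993, -0.113, 0.047], [0.0, -0.383, -0.924]]
force: [-0.1, -0.1, -3.0]
finger_gap: 0.0089
grasp_force: 59.3
trough coords [-0.007   0.0002  0.0018]
```

```bash
python3 -m pendant '1 0 0.001 0.0005 0 0 0;1 0 0.002 0.001 0 0 0;1 0 0.002 0.0012 0 0 0;1 0 0.002 0.0012 0 0 0;1 0 0.002 0.0014 0 0 0;1 0 0.002 0.0014 0 0 0;1 0 0.002 0.0016 0 0 0;1 0 0.002 0.0016 0 0 0;1 0 0.002 0.0016 0 0 0;1 0 0.002 0.0016 0 0 0'
python3 tc.py
```

```text
clock: 17.28
ee_pos: [0.5698, 0.0101, 0.1549]
ee_rot: [[0.122, 0.917, -0.38], [0.993, -0.113, 0.047], [0.0, -0.383, -0.924]]
force: [-1.1, -0.6, 4.6]
finger_gap: 0.0086
grasp_force: 60.2
trough coords [-0.0056  0.0001  0.001 ]
```

```bash
python3 -m pendant '0.88 0 0 -0.0005 0 0 0;0.85 0 0 -0.0005 0 0 0;0.8 0 0 -0.0005 0 0 0;0.75 0 0 -0.0005 0 0 0;0.7 0 0 -0.0005 0 0 0;0.6 0 0 -0.0005 0 0 0;0.5 0 0 -0.0005 0 0 0;0.5 0 0 -0.0005 0 0 0;0.5 0 0 -0.0005 0 0 0;0.5 0 0 -0.0005 0 0 0'
python3 - <<'E'
from h import *
d=manip.read_camera("wrist");save(d,"w8.png",s=1.2)
E
```

```text
clock: 18.12
ee_pos: [0.5699, 0.0102, 0.1549]
ee_rot: [[0.122, 0.917, -0.38], [0.993, -0.112, 0.047], [0.0, -0.383, -0.924]]
force: [0.2, 0.2, -0.5]
finger_gap: 0.0428
grasp_force: 0.0
```

View pics/w8.png

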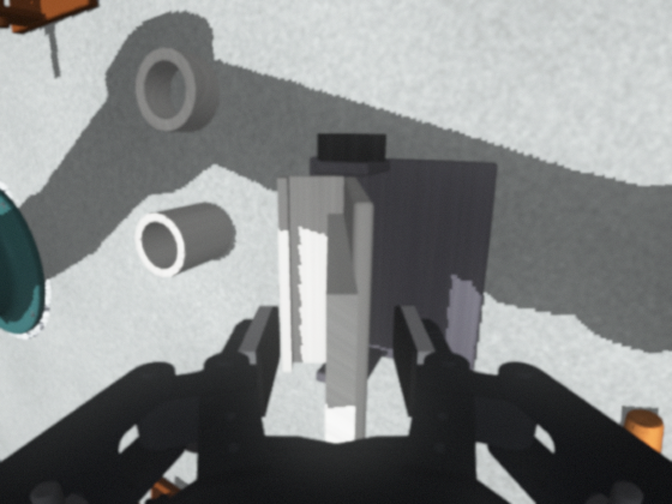

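The plate stands in the trough against the panel, with its +y end at (342,292) at 1.2x scale, and both fingers are clear. I'll back straight out along the tool axis.

```bash
python3 -m pendant '0.5 0 0 -0.01 0 0 0;0.5 0 0 -0.025 0 0 0;0.5 0 0 -0.05 0 0 0;0.5 0 0 -0.08 0 0 0;0.5 0 0 -0.12 0 0 0;0.5 0 0 -0.16 0 0 0;0.5 0 0 -0.2 0 0 0;0.5 0 0 -0.22 0 0 0;0.5 0 0 -0.22 0 0 0;0.5 0 0 -0.22 0 0 0'
python3 - <<'E'
from h import *
d=manip.read_camera("wrist");save(d,"w9.png",s=1.4);np.save("w9.npy",d,allow_pickle=True)
d=manip.read_camera("scene")
for n in ["plain_strip","drilled_plate","grease_jar","bushing","collar","mallet"]: print(n,[(np.round(q["box"]),round(q["p"],2)) for q in manip.spot_in(d,n)][:1])
E
```

```text
clock: 19.0
ee_pos: [0.6331, 0.0019, 0.3084]
ee_rot: [[0.122, 0.918, -0.378], [0.993, -0.113, 0.047], [0.0, -0.381, -0.925]]
force: [-0.3, 0.1, -0.8]
finger_gap: 0.0424
grasp_force: 0.0
plain_strip [(array([399., 169., 424., 211.]), 0.88)]
drilled_plate [(array([285., 214., 324., 228.]), 0.88)]
grease_jar [(array([285., 213., 328., 227.]), 0.72)]
bushing [(array([278., 190., 302., 218.]), 0.92)]
collar [(array([317., 195., 341., 214.]), 0.63)]
mallet [(array([170., 312., 285., 358.]), 0.76)]
```

View pics/w9.png

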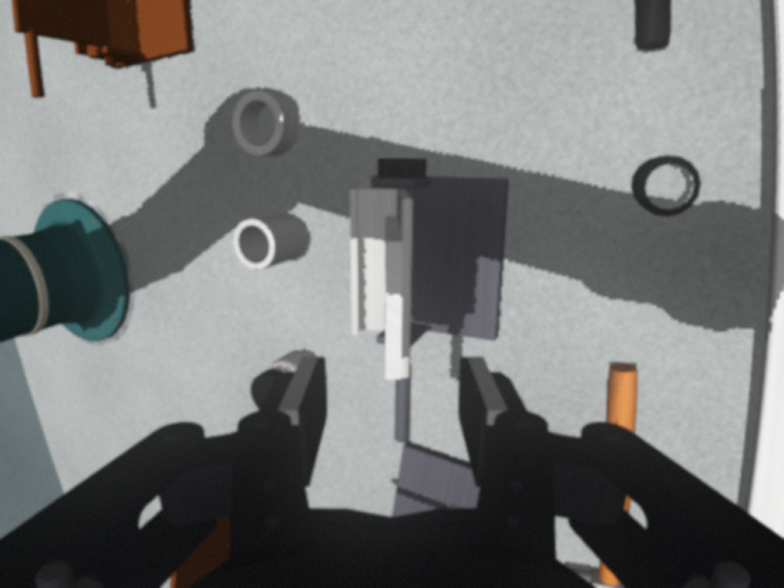

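The plate sits upright in the trough, with its top edge's −y end at (397,378) and the bar end at (402,441). A last check of lean and centring follows; this uses up the ten views.

```bash
python3 - <<'E'
from h import *
np.set_printoptions(precision=1,suppress=True)
d=np.load("w9.npy",allow_pickle=True).item();q=np.load("q2.npy")
H=[[-.004,.065,.105],[.004,.065,.105],[0,-.125,.09],[-.009,-.045,.14],[-.004,-.045,.14],[-.014,-.045,.14],[-.044,.065,.012]]
print("obs 403 197|411 197|402 441| plate(-y end) mid 396 378|right 407|left 385 | lip 350 189")
for t in (18,20,21,22,23,24,25): q[3]=np.radians(t);print(t,(proj(d,W(q,H))*1.4).ravel())
print("foot",(proj(d,W(q,[[.085,.075,.012],[.085,-.075,.012]],False))*1.4).ravel(),"obs 508 180 497 338")
E
```

```text
obs 403 197|411 197|402 441| plate(-y end) mid 396 378|right 407|left 385 | lip 350 189
18 [386.9 199.2 399.  199.2 394.3 440.9 375.1 375.7 382.8 375.9 367.5 375.4
 349.5 191.1]
20 [392.4 199.2 404.6 199.2 398.3 441.  382.6 376.1 390.3 376.2 374.9 375.9
 349.7 191.2]
21 [395.2 199.2 407.4 199.2 400.3 441.1 386.4 376.2 394.1 376.3 378.6 376.1
 349.8 191.2]
22 [398.  199.2 410.2 199.2 402.2 441.1 390.1 376.3 397.9 376.4 382.4 376.3
 350.  191.3]
23 [400.8 199.2 413.  199.2 404.2 441.1 393.9 376.4 401.7 376.4 386.2 376.5
 350.2 191.3]
24 [403.6 199.2 415.8 199.2 406.2 441.  397.7 376.5 405.4 376.4 390.  376.6
 350.3 191.4]
25 [406.4 199.2 418.6 199.2 408.1 441.  401.5 376.5 409.2 376.4 393.8 376.7
 350.5 191.4]
foot [507.5 179.3 497.8 342.2] obs 508 180 497 338
```

```bash
python3 -m pendant '0.5 0 0 0 0 0 0;0.5 0 0 0 0 0 0;0.5 0 0 0 0 0 0;0.5 0 0 0 0 0 0;0.5 0 0 0 0 0 0;0.5 0 0 0 0 0 0;0.5 0 0 0 0 0 0;0.5 0 0 0 0 0 0;0.5 0 0 0 0 0 0;0.5 0 0 0 0 0 0'
python3 -c "
from plant import manip
print(manip.sign_off())"
```

```text
clock: 20.23
ee_pos: [0.6326, 0.0024, 0.3073]
ee_rot: [[0.122, 0.917, -0.38], [0.993, -0.113, 0.047], [0.0, -0.383, -0.924]]
force: [0.9, -0.4, -0.3]
finger_gap: 0.043
grasp_force: 0.0
the job is handed in; nothing more can be done
None
```

I handed the job in at about 20 s: by my camera measurements the rest leans about 22° (15–25° allowed) and the drilled plate stands slot end up, centred in the trough against the panel; the strip still hangs on its hook. The hand-in gave no verdict.

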